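Tension the scroll saw blade

ROBOT

A 7-joint arm with a two-finger parallel gripper is mounted at the origin on the work surface. World frame = base frame: x ahead of the robot, y to its left, z up, the work surface at z = 0. Lengths are in m, angles in rad, forces in N, time in s.
With the tool pointing down it reaches from about 0.4 to 0.75 m from the base axis. Payload 19.5 kg.
Tool frame: the origin (TCP) lies midway between the tips of the shut fingers; the grasp point (between the pads) lies 19 mm behind it (robot.grip_point_offset is the distance from the TCP to the grasp point, in m); z points along the fingers, y is the line along which they close (so a half turn about z gives the same grasp; the last joint's range is limited). The gripper opens to 85 mm and grips with 20 to 120 N. Pads are 22 mm wide; open, the fingers measure 114 mm over their backs; the gripper's body (76 mm by 85 mm) begins 54 mm behind the grasp point. The pads swing forward as they close: fully open they stand 13 mm farther back than shut.
Start: joints at [1.239, 0.707, -0.028, 1.485, 0.022, 0.951, -0.075], TCP at [0.164, -0.551, 0.231] pointing down, gripper open.
Joint ranges: [-2.71, 2.71], [-0.32, 2.16], [-1.57, 1.52], [0, 2.45], [-1.46, 4.6], [0, 2.02], [-2.83, 2.83]. Speed limits (rad/s): [1.89, 1.89, 2.57, 2.57, 3.01, 3.01, 3.01].

INTERFACE

Orientations are given as [roll, pitch, yaw] about the fixed x, y, z axes, in that order (R = Rz(yaw) Ry(pitch) Rx(roll)).
In Python, from cell import sensors, grab_frame, get_calibration, workorder, spotter, robot gives the robot as it stands.
- The arm moves only by the tool jog_arm, never from a script. Its argument "increments" is a list of rows, each a list of 7 numbers: the turn, a rotation vector about the tool's x, y, z in degrees, then the shift along the tool's x, y, z in mm, then the closure, from 0 (fully open) to 1 (shut). In form: [[rx, ry, rz, dx, dy, dz, fingers], ...]. A call has 1 to 12 rows; each row is the pose to reach, as a shift and turn from the pose commanded when the call began, along the tool's axes at that moment; what a row does not reach only later rows make up. A row lasts 1/12 s, in which the tool goes at most 41.7 mm and 7.16 degrees, less where a joint would pass 70% of its speed; a pose out of reach is approached as far as the arm can. A call with a gripper value outside its range is refused whole. The fingers move at their own pace and stop on an object; "force" is the grip in N (left out, the last holds). Time passes only in rows, so rows that repeat a pose let the fingers close. It gives the time, the measured TCP pose, the force, the opening and the grip force at its end, in the units of the state.
- sensors.read_state(): the state, without advancing time (a new reading comes with each control period).
- grab_frame(name): name is "side" or "top"; returns (picture, depth): 420x560x3 uint8, red, green, blue; 420x560 float32, m along the optical axis (not along the pixel's ray), 0 where there is no reading.
- get_calibration(name): a dict with "fx", "fy", "cx", "cy" (pixels), "view" (4x4, takes a point from world to camera coordinates). Camera axes: x right, y down, z forward; pixel columns grow to the right and rows downward; lengths in m; the calibration is good to about 2 mm. A picture is of the moment at which its call begins. get_calibration takes no time and is no camera call.
- workorder.sign_off(): hands the job in; it is judged then, once.
Trained networks look in the newest picture that a camera, given by its name, has taken for a name from the list of things; names that differ only in an ending like _2 or _b are one class to them, and where a whole thing is asked for, a point or a joint stands for the part that bears it (a point fixed in the world has none). Each returns a list of dicts, best first, with "score" (0 to 1); they miss things now and then, are a little off and sometimes report something else, mostly with a low value. They report only what shows in the picture. A call takes as long as a camera call.
- spotter.find_in(camera, thing): "centre" ([column, row] in pixels, amid what is visible of it).
- spotter.regions_of(camera, thing): "pixels" (420x560 bool, what is visible of it) and "centre" ([column, row] in pixels, amid what is visible of it).
- spotter.place_of(camera, thing): "centre" ([column, row] in pixels: a listed point, or the origin of a listed thing).
The state is a dict: "clock": time; "joints": joint angles; "qvel": joint speeds; "effort": joint torques, N m; "ee_pos": TCP position; "tcp_rot": TCP orientation; "force": force on the tool from outside, world axes, zero at the start; "torque": the same for the moment, N m; "finger_gap": opening from 0.0 (shut) to 1.0 (fully open); "gripper_force": force on a finger pad.
Only numpy, scipy, OpenCV 4.12 (cv2) and the standard library are available. Lean on these libraries where they do the work, as an engineer would, in place of code of your own. Each camera call takes 0.05 s, during which the arm holds its last target. There are 200 camera calls.

TASK

A fresh blade hangs slack in the scroll saw. Flip the quick-release lever at the front end of the saw's upper arm over towards the rear until it stops, then wind the tension wheel at the rear end clockwise by its handle until the slack is gone and it comes up firm, taking about 14 N at the handle, and let go. Do not overwind, as a thin blade breaks, and leave the tub, coping saw and MDF leaf where they are.

Things in the scene. Friction and masses are not known exactly. Their poses are not given: they have to be found in the camera images.
- saw: Bench-top scroll saw, fixed: grey-green base 230 x 500 mm, bare metal table 230 x 350 mm at its front (top 175 mm above the bench), two long metal arms. Origin on the bench under its middle, 240 mm behind the blade; +y runs along the arms from blade (front) to motor (rear). Upper arm 34 to 40 mm wide, top about 266 mm up; winding lifts its front up to 20 mm and sinks its rear about 0.5 mm per rad.
- lever_pivot (a point): Middle of the quick-release lever's hinge, on top of the front end of the upper arm, about 275 mm above the bench. The hinge axis runs across the arm (saw x). The lever swings in the upright plane along the arm.
- lever_tip (a point): Centre of the 19 mm black ball at the end of the quick-release lever, a steel rod 11 mm thick, 60 mm from hinge to ball centre. Starts leaning about 25 degrees from upright to the front (saw -y), over the blade clamp; stops 32 degrees to the rear. Takes 5 to 10 N at the ball and stays where left; it can be pushed over from the front with a closed gripper.
- quick_lever (a joint): Angle of the quick-release lever in rad: 0 leaning to the front (released; starts 0 to 0.12), 1.0 leaning to the rear against its stop (blade raised for work). It counts as over past 0.9 and holds itself there.
- wheel_axis (a point): Point on the upright axis of the tension wheel, level with the middle of its handle, about 311 mm above the bench at the start. The wheel is a bare aluminium disc 106 mm across and 12 mm thick lying flat on the rear end of the upper arm; its top face is 23 mm below this point, nothing on it stands higher but the handle.
- crank_grip (a point): Centre of the wheel's revolving handle: an upright black round grip 40 mm high, 18 to 21 mm thick, 42 mm off the wheel's axis (top 18 mm above this point, wheel's face 23 mm below). It spins freely on its own pin, so a gripper need not turn with it. It starts anywhere within a third of a turn. Clockwise seen from above tightens; 0.3 to 1.2 turns in all, differing each time and not to be seen.
- tension_wheel: The wheel; origin on its axis at its underside. Handle force along its path while turning: about 3 N slack; once the blade is taut it climbs gradually, over a third of a turn, to 14 N where rightly set. Under 9 N is too slack, over 16 N too tight, past 20 N the blade breaks. The screw holds itself: the wheel stays where left, and held still the handle feels lighter than while turning.
- blade: The saw blade with a steel clamp block (26 x 12 x 14 mm) at each end, 135 mm between the blocks, hanging upright at the front end through the saw table. Origin at the underside of the upper block. Need not be touched.
- blade_seat: The small dark steel seat (37 x 22 mm) at the front tip of the upper arm which carries the upper clamp block. Origin at the face on which the block rests, on the blade's line.
- tub: Bystander: white plastic tub, 96 mm across, 105 mm high, upright on the bench beyond the saw. Origin under its middle.
- mdf_leaf: Bystander: brown MDF leaf cut-out, about 50 x 140 x 9 mm, lying on the saw table. Origin under its middle.
- coping_saw: Bystander: hand coping saw with steel bow, 115 x 270 mm, lying on the bench beyond the saw. Origin near its blade's middle.

How it is judged:
By the outcome, as a careful person would: the job done as asked, in the order asked, and still so for the second after the job is handed in, with the robot touching nothing.
It also fails if it takes over 61 s, if anything falls off the work surface, if the arm or the gripper's body presses on something with over 40 N, if the wrist force passes 120 N, or if a joint passes its speed limit or range.

## Working session

There is one attempt and no reset: what is moved stays moved. The work goes in short steps, Python scripts to look and compute and a tool call to move; the robot and the scene stay as the last step left them, time stands still between calls to the robot, and variables do not carry over. Pictures are saved under pics/ and viewed, at most 10 in all, crops included, and the job is handed in when it is done.

Besides the shell and the picture viewer there is one more tool, called after "Request:" as name(argument=value, ...) on one line, values as JSON. jog_arm: Moves the arm, as the interface text tells. Its arguments: {"type":"object","properties":{"increments":{"type":"array","items":{"type":"array","items":{"type":"number"}}},"force":{"type":"number"}},"required":["increments"]}

```bash
mkdir -p pics; cat > h.py <<'E'
import numpy as np, cv2
from scipy.spatial.transform import Rotation as R
from cell import sensors, grab_frame, get_calibration, workorder, spotter, robot
def ray(cam,px):
    c=get_calibration(cam); V=np.array(c["view"]); d=np.array([(px[0]-c["cx"])/c["fx"],(px[1]-c["cy"])/c["fy"],1.])
    return -V[:3,:3].T@V[:3,3], V[:3,:3].T@d
def deproj(cam,px,z):
    o,d=ray(cam,px); return o+d*z
def atz(cam,px,h):
    o,d=ray(cam,px); return o+d*(h-o[2])/d[2]
def tri(a,b):
    (o1,d1),(o2,d2)=a,b
    s=np.linalg.lstsq(np.c_[d1,-d2],o2-o1,rcond=None)[0]
    p,q=o1+s[0]*d1,o2+s[1]*d2
    return (p+q)/2,np.linalg.norm(p-q)
def st():
    s=sensors.read_state(); return s
E
python3 - <<'E'
from h import *
np.set_printoptions(precision=4,suppress=True)
ims=[]
for c in("side","top"):
    p,d=grab_frame(c); ims.append(p); cv2.imwrite(f"pics/{c}0.png",p[...,::-1])
    print(c,ray(c,(280,210)))
for t in("lever_pivot","lever_tip","wheel_axis","crank_grip","saw","blade_seat"):
    r={}
    for c in("side","top"):
        l=spotter.place_of(c,t)
        if l: r[c]=l[0]["centre"]; print(t,c,[(np.round(x["centre"],1),round(x["score"],2)) for x in l[:2]])
    if len(r)==2: print("   tri",tri(ray("side",r["side"]),ray("top",r["top"])))
s=st();print(s)
E
```

```text
side (array([ 0.4246, -0.6298,  0.838 ]), array([ 0.2212,  0.7144, -0.664 ]))
top (array([0.5146, 0.0431, 1.2787]), array([ 0.1176,  0.0098, -0.993 ]))
lever_pivot side [(array([215.8, 267.8]), 0.82), (array([215. , 256.4]), 0.34)]
lever_pivot top [(array([365.2, 284.6]), 0.79)]
   tri (array([ 0.4593, -0.1422,  0.2742]), np.float64(0.0039003336953560416))
lever_tip side [(array([215. , 257.1]), 0.61)]
lever_tip top [(array([380.2, 289.9]), 0.47)]
   tri (array([ 0.4548, -0.1648,  0.3279]), np.float64(0.004165144307065913))
wheel_axis side [(array([209.4, 119.1]), 0.56)]
wheel_axis top [(array([160.8, 256.7]), 0.81)]
   tri (array([0.5242, 0.3177, 0.3144]), np.float64(0.00016573670820834468))
crank_grip top [(array([176.7, 250.7]), 0.56)]
saw top [(array([278.2, 271.2]), 0.67)]
blade_seat side [(array([219.7, 292.6]), 0.56)]
blade_seat top [(array([374.3, 285.1]), 0.58)]
   tri (array([ 0.4572, -0.1704,  0.2382]), np.float64(0.0019609706720235933))
{'clock': 0.7, 'joints': array([ 1.2393,  0.7065, -0.0276,  1.4846,  0.022 ,  0.9509, -0.0755]), 'qvel': array([ 0.0006, -0.001 , -0.0011,  0.0017,  0.0005,  0.0013,  0.0008]), 'effort': array([  0.0005, -88.2868,   1.2341, -23.6359,   0.017 ,   0.0019,
        -0.    ]), 'ee_pos': array([ 0.1643, -0.551 ,  0.2313]), 'tcp_rot': array([-3.1415, -0.    ,  0.2898]), 'force': array([ 0.3755,  0.1204, -0.0239]), 'torque': array([-0.0143, -0.0285, -0.0329]), 'gripper_force': 0.0, 'finger_gap': 0.9993980468162212}
```

```bash
python3 - <<'E'
from h import *
a=cv2.imread("pics/side0.png");b=cv2.imread("pics/top0.png")
c=np.vstack([cv2.resize(a,(400,300)),cv2.resize(b,(400,300))]); 
d=np.vstack([cv2.resize(b[200:320,110:270],(400,300)),cv2.resize(a[60:180,130:290],(400,300))])
cv2.imwrite("pics/c0.png",np.hstack([c,d]))
print(atz("top",(176.7,250.7),.311),atz("top",(160.8,256.7),.311))
E
```

```text
[0.53766024 0.28352417 0.311     ] [0.52433011 0.31867281 0.311     ]
```

View pics/c0.png

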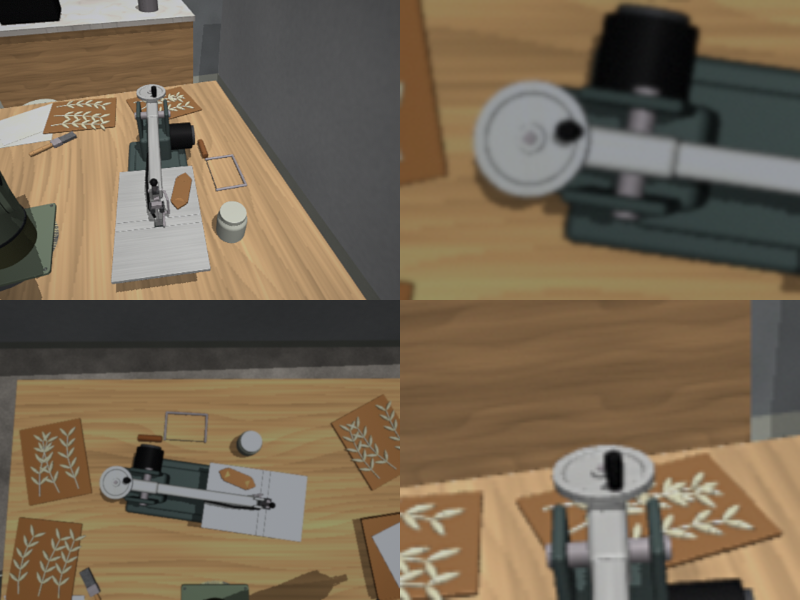

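Side view: the lever leans forward at about (215,257), and the wheel is at the far end at (209,119). In the top view the crank handle shows at (177,251), and the wheel is centred at (161,257). The network positions match the pictures. I'm moving to a point in front of the lever.

Request:
jog_arm(increments=[[0,0,7,20,-10,-35,1],[0,0,14,50,-35,-70,1],[0,0,20,85,-60,-80,1],[0,0,24.6,373,-248,-80,1],[0,0,24.6,373,-248,-80,1],[0,0,24.6,373,-248,-80,1],[0,0,24.6,373,-248,-80,1],[0,0,24.6,373,-248,-80,1],[0,0,24.6,373,-248,-80,1],[0,0,24.6,373,-248,-80,1],[0,0,24.6,373,-248,-80,1],[0,0,24.6,373,-248,-80,1]])

```text
clock: 1.7
ee_pos: [0.4534, -0.2026, 0.3113]
tcp_rot: [-3.14, -0.001, -0.135]
force: [-0.3, 0.8, 0.1]
finger_gap: 0.002
gripper_force: 0.0
```

Request:
jog_arm(increments=[[0,0,0,-2,-8,0,1],[0,0,0,-2,-16,0,1],[0,0,0,-2,-23,0,1],[0,0,0,-2,-30,0,1],[0,0,0,-2,-36,0,1],[0,0,0,-2,-42,0,1],[0,0,0,-2,-48,0,1],[0,0,0,-2,-53,0,1],[0,0,0,-2,-57,0,1],[0,0,0,-2,-61,0,1]])

```text
clock: 2.53
ee_pos: [0.4571, -0.1465, 0.3114]
tcp_rot: [3.141, -0.0, -0.141]
force: [-1.3, -4.7, 0.2]
finger_gap: -0.001
gripper_force: 2.4
```

Request:
jog_arm(increments=[[0,0,0,0,-3,0,1],[0,0,0,0,-6,0,1]])

```text
clock: 2.7
ee_pos: [0.458, -0.1403, 0.3111]
tcp_rot: [3.141, 0.001, -0.14]
force: [-1.2, -6.3, -2.0]
finger_gap: 0.001
gripper_force: 2.8
```

Request:
jog_arm(increments=[[0,0,0,0,-3,0,1],[0,0,0,0,-6,0,1],[0,0,0,0,-9,0,1]])

```text
clock: 2.95
ee_pos: [0.4593, -0.1315, 0.3112]
tcp_rot: [3.141, 0.0, -0.14]
force: [-1.3, -6.0, 0.0]
finger_gap: 0.005
gripper_force: 2.6
```

Request:
jog_arm(increments=[[0,0,0,0,-3,0,1],[0,0,0,0,-5,0,1]])

```text
clock: 3.12
ee_pos: [0.4594, -0.1301, 0.3113]
tcp_rot: [3.136, -0.0, -0.143]
force: [-4.3, -38.9, -3.7]
finger_gap: -0.002
gripper_force: 16.8
```

Request:
jog_arm(increments=[[0,0,0,0,8,0,1],[0,0,0,0,20,-5,1],[0,0,0,0,22,-45,1],[0,0,0,0,10,-85,1],[0,0,0,0,-30,-95,0.3],[0,0,0,0,-70,-95,0],[0,0,0,0,-110,-95,0],[0,0,0,0,-150,-95,0],[0,0,0,0,-190,-95,0],[0,0,0,0,-225,-95,0],[0,0,0,0,-225,-95,0]])

```text
clock: 4.03
ee_pos: [0.4913, 0.1032, 0.4059]
tcp_rot: [-3.139, 0.002, -0.132]
force: [-0.9, 0.6, -0.6]
finger_gap: 0.968
gripper_force: 0.0
```

```bash
python3 - <<'E'
from h import *
np.set_printoptions(precision=4,suppress=True)
s=st();print(s["ee_pos"],s["tcp_rot"],s["force"],s["joints"])
ims=[]
for c in("side","top"):
    p,d=grab_frame(c); ims.append(p[...,::-1])
for t in("lever_pivot","lever_tip","wheel_axis","crank_grip"):
    r={}
    for c in("side","top"):
        l=spotter.place_of(c,t)
        if l: r[c]=l[0]["centre"]; print(t,c,[(np.round(x["centre"],1),round(x["score"],2)) for x in l[:2]])
    if len(r)==2: print("   tri",tri(ray("side",r["side"]),ray("top",r["top"])))
    elif "top" in r: print("  atz",atz("top",r["top"],.311))
l=spotter.regions_of("top","crank_grip")
a,b=ims
m=[a[200:320,140:300],b[230:350,300:460],a[60:180,130:290],b[200:320,110:270]]
m=[cv2.resize(x,(400,300)) for x in m]
cv2.imwrite("pics/c1.png",np.vstack([np.hstack(m[:2]),np.hstack(m[2:])]))
for x in l[:2]:
    v,u=np.nonzero(x["pixels"]); print(x["score"],x["centre"],len(u),u.min(),u.max(),v.min(),v.max())
E
```

```text
[0.4913 0.1032 0.4059] [-3.1385  0.002  -0.1316] [-0.9218  0.6067 -0.5513] [-0.3165  0.4373  0.0849  1.3812 -0.0407  1.3254 -1.9321]
lever_pivot side [(array([217.8, 267.1]), 0.76)]
lever_pivot top [(array([365.8, 284.3]), 0.85), (array([353.7, 283. ]), 0.25)]
   tri (array([ 0.4615, -0.1433,  0.2764]), np.float64(0.0010992144405717991))
lever_tip side [(array([214. , 230.1]), 0.75)]
lever_tip top [(array([357.4, 285.5]), 0.44)]
   tri (array([ 0.464 , -0.1136,  0.3401]), np.float64(0.0023208342568843987))
wheel_axis side [(array([211.7, 117.5]), 0.62)]
wheel_axis top [(array([158.8, 257.1]), 0.59), (array([159.6, 253.3]), 0.24)]
   tri (array([0.5271, 0.321 , 0.3167]), np.float64(0.007382940539242165))
crank_grip side [(array([214. , 128.7]), 0.59)]
crank_grip top [(array([179. , 251.4]), 0.66)]
   tri (array([0.5325, 0.2797, 0.3071]), np.float64(0.007352610806836494))
0.42 [176.3, 254.6] 95 171 183 247 256
```

View pics/c1.png

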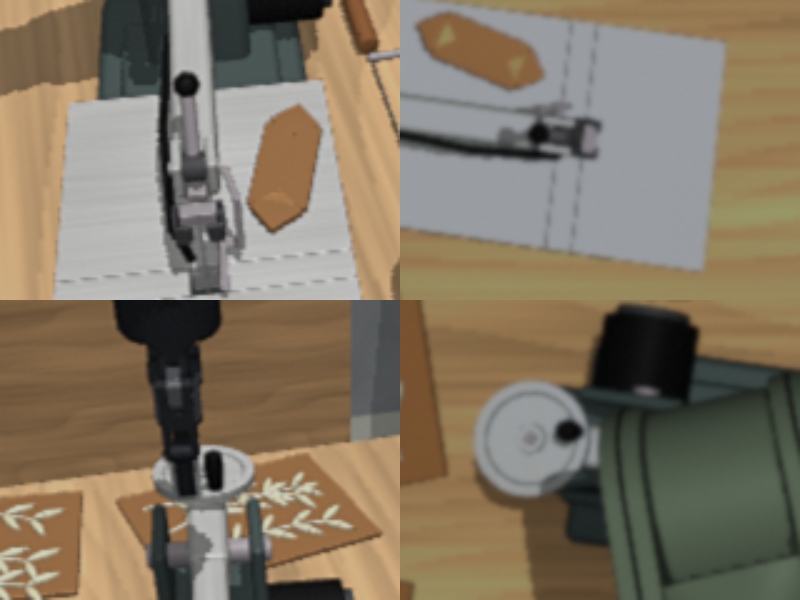

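Request:
jog_arm(increments=[[0,0,0,4,-40,0,0],[0,0,0,9,-80,0,0],[0,0,0,14,-120,0,0],[0,0,0,18,-155,0,0],[0,0,0,19,-182,0,0],[0,0,0,19,-182,20,0],[0,0,0,19,-182,50,0],[0,0,0,19,-182,75,0],[0,0,0,19,-182,93,0],[0,0,0,19,-182,103,0],[0,0,0,19,-182,107,0],[0,0,0,19,-182,107,0]])

```text
clock: 5.58
ee_pos: [0.5356, 0.2739, 0.2989]
tcp_rot: [3.141, 0.001, -0.14]
force: [-0.0, -0.3, 0.6]
finger_gap: 0.999
gripper_force: 0.0
```

Request:
jog_arm(increments=[[0,0,0,0,0,0,0.5],[0,0,0,0,0,0,0.6],[0,0,0,0,0,0,0.7],[0,0,0,0,0,0,0.8],[0,0,0,0,0,0,1],[0,0,0,0,0,0,1],[0,0,0,0,0,0,1],[0,0,0,0,0,0,1]], force=20)

```text
clock: 6.25
ee_pos: [0.5356, 0.274, 0.2995]
tcp_rot: [3.142, -0.0, -0.14]
force: [-0.7, -0.3, 0.8]
finger_gap: -0.005
gripper_force: 0.0
```

```bash
python3 - <<'E'
from h import *
np.set_printoptions(precision=4,suppress=True)
ims=[]
for c in("side","top"):
    p,d=grab_frame(c); ims.append(p[...,::-1])
    for t in("crank_grip","wheel_axis"):
        print(c,t,[(np.round(x["centre"],1),round(x["score"],2)) for x in spotter.place_of(c,t)[:2]])
a,b=ims
m=[a[75:165,150:270],b[200:320,110:270]]
m=[cv2.resize(x,(400,300)) for x in m]
cv2.imwrite("pics/c2.png",np.hstack(m))
E
```

```text
side crank_grip [(array([206.7, 127.6]), 0.39)]
side wheel_axis [(array([210.5, 117.9]), 0.83)]
top crank_grip [(array([355.6, 280. ]), 0.53), (array([261.1, 196.5]), 0.32)]
top wheel_axis []
```

View pics/c2.png

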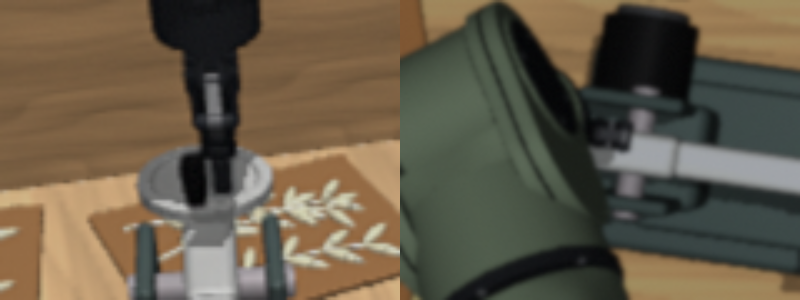

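```bash
python3 - <<'E'
from h import *
np.set_printoptions(precision=4,suppress=True)
for p in((208,129),(206.7,127.6),(214,128.7),(215.2,128)): print(p,atz("side",p,.309))
for p in((210.5,117.9),(209.4,119.1),(211.7,117.5)): print(p,atz("side",p,.311))
# where TCP projects, and handle-sized offsets
c=get_calibration("side");V=np.array(c["view"])
for P in([.5356,.274,.2995],[.5356,.274,.33]):
    q=V[:3,:3]@P+V[:3,3]; print(c["fx"]*q[0]/q[2]+c["cx"],c["fy"]*q[1]/q[2]+c["cy"],q[2]/c["fx"])
print(st()["force"],st()["torque"])
E
```

```text
(208, 129) [0.5139 0.2794 0.309 ]
(206.7, 127.6) [0.5118 0.2869 0.309 ]
(214, 128.7) [0.5285 0.2769 0.309 ]
(215.2, 128) [0.532  0.2795 0.309 ]
(210.5, 117.9) [0.5285 0.3294 0.311 ]
(209.4, 119.1) [0.5248 0.3239 0.311 ]
(211.7, 117.5) [0.5318 0.3306 0.311 ]
217.3551035164095 132.24192781017257 0.002513226902128452
216.2584254343293 121.39497234193178 0.0024629385179989953
[-0.5382 -0.3941  0.1918] [-0.0034  0.0102 -0.0148]
```

Request:
jog_arm(increments=[[0,0,0,0,0,0,0.5],[0,0,0,0,0,0,0.2],[0,0,0,0,0,0,0.2],[0,0,0,0,0,0,0.2],[0,0,0,0,0,0,0.2],[0,0,0,-8,-1,0,0.2],[0,0,0,-16,-3,0,0.2],[0,0,0,-23,-3,0,0.2],[0,0,0,-23,-3,0,0.2],[0,0,0,-23,-3,0,0.2]])

```text
clock: 7.38
ee_pos: [0.5129, 0.2806, 0.2997]
tcp_rot: [-3.141, -0.0, -0.139]
force: [0.3, 0.8, -0.3]
finger_gap: 0.797
gripper_force: 0.0
```

Request:
jog_arm(increments=[[0,0,0,0,0,0,0.5],[0,0,0,0,0,0,0.6],[0,0,0,0,0,0,0.7],[0,0,0,0,0,0,0.8],[0,0,0,0,0,0,1],[0,0,0,0,0,0,1],[0,0,0,0,0,0,1]], force=20)

```text
clock: 7.97
ee_pos: [0.5138, 0.2848, 0.3002]
tcp_rot: [-3.133, -0.002, -0.136]
force: [7.5, 26.8, 1.9]
finger_gap: 0.228
gripper_force: 20.7
```

Request:
jog_arm(increments=[[0,0,0,0,-2,0,1],[0,0,0,0.5,-4.5,0,1],[0,0,0,0.5,-4.5,0,1]], force=60)

```text
clock: 8.22
ee_pos: [0.5141, 0.2854, 0.3002]
tcp_rot: [-3.141, 0.0, -0.139]
force: [-6.6, 1.6, 15.9]
finger_gap: 0.213
gripper_force: 59.1
```

```bash
cat >> h.py <<'E'
K=6.5e3
def plan(ax,ang,step,n,lag=0.):
    """rows in tool mm from the present commanded pose (est. from measured & force)"""
    s=st(); F=np.array(s["force"]); p=np.array(s["ee_pos"]); yaw=s["tcp_rot"][2]
    r=p[:2]-ax; a=np.degrees(np.arctan2(r[1],r[0])); u=r/np.linalg.norm(r); t=np.array([u[1],-u[0]])
    print("angle",round(a,1),"rad mm",round(1e3*np.linalg.norm(r),1),"Ftan(resist)",round(-F[:2]@t,2),"Frad",round(F[:2]@u,2),"Fz",round(F[2],1))
    c=p[:2]-F[:2]/K; print("cmd",c)
    tx=np.array([np.cos(yaw),np.sin(yaw)]); ty=np.array([np.sin(yaw),-np.cos(yaw)])
    a0=a if ang is None else ang
    for i in range(1,n+1):
        b=np.radians(a0-step*i); q=np.array(ax)+.042*np.array([np.cos(b),np.sin(b)])
        d=(q-c)*1e3; print([round(float(d@tx),1),round(float(d@ty),1)],end=" ")
    print()
E
python3 -c "
from h import *
plan((.526,.325),None,3,8)"
```

```text
angle -106.7 rad mm 41.4 Ftan(resist) -6.76 Frad 0.32 Fz 15.9
cmd [0.51508586 0.28510265]
[-3.3, 0.1] [-5.4, -0.4] [-7.5, -1.0] [-9.6, -1.8] [-11.7, -2.6] [-13.6, -3.5] [-15.6, -4.6] [-17.5, -5.7]
```

Request:
jog_arm(increments=[[0,0,0,-3.3,0.1,-0.5,1],[0,0,0,-5.4,-0.4,-1,1],[0,0,0,-7.5,-1.0,-1,1],[0,0,0,-9.6,-1.8,-1,1],[0,0,0,-11.7,-2.6,-1,1],[0,0,0,-13.6,-3.5,-1,1],[0,0,0,-15.6,-4.6,-1,1],[0,0,0,-17.5,-5.7,-1,1]])

```text
clock: 8.88
ee_pos: [0.4989, 0.2936, 0.3003]
tcp_rot: [-3.139, -0.002, -0.14]
force: [10.7, 6.9, -6.4]
finger_gap: 0.215
gripper_force: 58.9
```

```bash
python3 -c "
from h import *
plan((.526,.325),None,4,8)"
```

```text
angle -130.7 rad mm 41.5 Ftan(resist) 3.56 Frad -12.21 Fz -6.4
cmd [0.49729945 0.29250023]
[-1.2, -2.5] [-3.5, -4.3] [-5.7, -6.3] [-7.7, -8.5] [-9.5, -10.7] [-11.2, -13.1] [-12.7, -15.6] [-14.1, -18.2]
```

```bash
python3 -c "
from h import *
plan((.526,.3255),None,4,12)"
```

```text
angle -130.3 rad mm 41.9 Ftan(resist) 3.66 Frad -12.18 Fz -6.4
cmd [0.49729945 0.29250023]
[-1.0, -2.8] [-3.3, -4.6] [-5.5, -6.6] [-7.5, -8.7] [-9.4, -11.0] [-11.1, -13.4] [-12.6, -15.8] [-14.0, -18.4] [-15.2, -21.1] [-16.2, -23.9] [-17.0, -26.7] [-17.6, -29.6]
```

Request:
jog_arm(increments=[[0,0,0,-1,-2.8,0.4,1],[0,0,0,-3.3,-4.6,0.4,1],[0,0,0,-5.5,-6.6,0.4,1],[0,0,0,-7.5,-8.7,0.4,1],[0,0,0,-9.4,-11,0.4,1],[0,0,0,-11.1,-13.4,0.4,1],[0,0,0,-12.6,-15.8,0.4,1],[0,0,0,-14,-18.4,0.4,1],[0,0,0,-15.2,-21.1,0.4,1],[0,0,0,-16.2,-23.9,0.4,1]])

```text
clock: 9.72
ee_pos: [0.4851, 0.3185, 0.2997]
tcp_rot: [3.141, 0.0, -0.14]
force: [2.8, -6.2, -0.1]
finger_gap: 0.214
gripper_force: 59.8
```

```bash
python3 -c "
from h import *
plan((.526,.3255),None,4,12)"
```

```text
angle -170.3 rad mm 41.5 Ftan(resist) 6.63 Frad -1.72 Fz -0.1
cmd [0.48465741 0.31947481]
[-0.7, -1.8] [-1.3, -4.7] [-1.7, -7.6] [-1.9, -10.5] [-1.9, -13.4] [-1.6, -16.3] [-1.2, -19.2] [-0.6, -22.1] [0.2, -24.9] [1.2, -27.7] [2.4, -30.3] [3.8, -32.9]
```

Request:
jog_arm(increments=[[0,0,0,-0.7,-1.8,0,1],[0,0,0,-1.1,-3.7,0,1],[0,0,0,-1.4,-5.6,0,1],[0,0,0,-1.7,-7.6,0,1],[0,0,0,-1.8,-9.5,0,1],[0,0,0,-1.9,-11.5,0,1]])

```text
clock: 10.22
ee_pos: [0.4846, 0.3299, 0.2995]
tcp_rot: [3.14, 0.001, -0.14]
force: [1.5, -7.5, -1.9]
finger_gap: 0.212
gripper_force: 59.7
```

```bash
python3 -c "
from h import *
plan((.526,.3255),None,2.7,8)"
```

```text
angle 174.0 rad mm 41.6 Ftan(resist) 7.29 Frad -2.24 Fz -1.9
cmd [0.48439381 0.33100985]
[-0.0, -0.9] [0.0, -2.8] [0.2, -4.8] [0.5, -6.8] [0.8, -8.7] [1.3, -10.6] [1.8, -12.6] [2.4, -14.4]
```

Request:
jog_arm(increments=[[0,0,0,0.0,-1.9,0,1],[0,0,0,0.2,-3.8,0,1],[0,0,0,0.3,-5.8,0,1],[0,0,0,0.6,-7.7,0,1],[0,0,0,1.0,-9.6,0,1],[0,0,0,1.5,-11.6,0,1]])

```text
clock: 10.72
ee_pos: [0.4872, 0.341, 0.2992]
tcp_rot: [3.139, 0.002, -0.14]
force: [-2.3, -7.7, -2.4]
finger_gap: 0.211
gripper_force: 59.6
```

```bash
python3 -c "
from h import *
plan((.526,.3255),None,2.7,8)"
```

```text
angle 158.2 rad mm 41.7 Ftan(resist) 7.97 Frad -0.68 Fz -2.4
cmd [0.4876069  0.34220935]
[0.1, -0.8] [0.7, -2.6] [1.4, -4.5] [2.2, -6.3] [3.0, -8.1] [4.0, -9.8] [5.0, -11.5] [6.1, -13.2]
```

Request:
jog_arm(increments=[[0,0,0,0.4,-1.8,0,1],[0,0,0,1.0,-3.6,0,1],[0,0,0,1.8,-5.4,0,1],[0,0,0,2.6,-7.2,0,1],[0,0,0,3.5,-9.0,0,1],[0,0,0,4.5,-10.7,0,1],[0,0,0,5.5,-12.4,0,1]])

```text
clock: 11.3
ee_pos: [0.4939, 0.3526, 0.2988]
tcp_rot: [3.138, 0.004, -0.139]
force: [-4.9, -7.3, -5.8]
finger_gap: 0.212
gripper_force: 59.4
```

```bash
python3 -c "
from h import *
plan((.526,.3255),None,2.7,8)"
```

```text
angle 139.9 rad mm 42.0 Ftan(resist) 8.76 Frad -0.98 Fz -5.8
cmd [0.49463685 0.35371634]
[0.5, -0.4] [1.7, -2.0] [2.9, -3.6] [4.2, -5.0] [5.6, -6.5] [7.1, -7.8] [8.6, -9.1] [10.1, -10.3]
```

Request:
jog_arm(increments=[[0,0,0,1.1,-1.2,0.3,1],[0,0,0,2.3,-2.8,0.6,1],[0,0,0,3.5,-4.3,0.6,1],[0,0,0,4.9,-5.7,0.6,1],[0,0,0,6.3,-7.1,0.6,1],[0,0,0,7.8,-8.4,0.6,1],[0,0,0,9.3,-9.7,0.6,1]])

```text
clock: 11.88
ee_pos: [0.504, 0.3616, 0.2983]
tcp_rot: [3.139, 0.004, -0.139]
force: [-9.4, -5.2, -1.9]
finger_gap: 0.213
gripper_force: 59.7
```

```bash
python3 -c "
from h import *
plan((.526,.3255),None,2.7,9)"
```

```text
angle 121.4 rad mm 42.3 Ftan(resist) 10.7 Frad 0.44 Fz -1.9
cmd [0.50539414 0.36236208]
[0.4, -0.0] [2.0, -1.2] [3.7, -2.2] [5.4, -3.2] [7.2, -4.1] [9.0, -4.9] [10.8, -5.7] [12.7, -6.3] [14.6, -6.9]
```

Request:
jog_arm(increments=[[0,0,0,1.4,-0.7,0.2,1],[0,0,0,3.0,-1.7,0.3,1],[0,0,0,4.7,-2.7,0.3,1],[0,0,0,6.4,-3.6,0.3,1],[0,0,0,8.2,-4.5,0.3,1]])

```text
clock: 12.3
ee_pos: [0.5122, 0.3657, 0.2981]
tcp_rot: [3.141, 0.005, -0.138]
force: [-11.5, -1.1, -2.7]
finger_gap: 0.218
gripper_force: 59.8
```

```bash
python3 -c "
from h import *
plan((.526,.3255),None,2,7)"
```

```text
angle 109.0 rad mm 42.5 Ftan(resist) 11.24 Frad 2.69 Fz -2.7
cmd [0.51397563 0.36583288]
[-0.2, 0.2] [1.1, -0.4] [2.5, -1.0] [3.9, -1.4] [5.3, -1.9] [6.7, -2.3] [8.1, -2.6]
```

Request:
jog_arm(increments=[[0,0,0,1.6,-0.3,0,1],[0,0,0,3.2,-0.9,0,1],[0,0,0,4.9,-1.5,0,1],[0,0,0,6.6,-2.1,0,1],[0,0,0,8.4,-2.5,0,1]])

```text
clock: 12.72
ee_pos: [0.5205, 0.3678, 0.2979]
tcp_rot: [3.142, 0.006, -0.137]
force: [-13.2, 3.1, -3.7]
finger_gap: 0.215
gripper_force: 59.6
```

```bash
python3 -c "
from h import *
plan((.526,.3255),None,2,7)"
```

```text
angle 97.5 rad mm 42.6 Ftan(resist) 12.73 Frad 4.83 Fz -3.7
cmd [0.52249343 0.36728927]
[-0.5, 0.0] [0.9, -0.3] [2.4, -0.5] [3.8, -0.7] [5.3, -0.9] [6.7, -1.0] [8.2, -1.1]
```

Request:
jog_arm(increments=[[0,0,0,1.6,-0.3,0,1],[0,0,0,3.3,-0.7,0,1],[0,0,0,5.0,-0.9,0,1],[0,0,0,6.7,-1.1,0,1]])

```text
clock: 13.05
ee_pos: [0.5271, 0.3682, 0.2978]
tcp_rot: [-3.141, 0.006, -0.137]
force: [-12.8, 5.0, -6.3]
finger_gap: 0.213
gripper_force: 59.5
```

```bash
python3 -c "
from h import *
plan((.526,.3257),None,2,6)"
```

```text
angle 88.5 rad mm 42.5 Ftan(resist) 12.92 Frad 4.64 Fz -6.3
cmd [0.52910398 0.36745335]
[-0.5, -0.1] [0.9, -0.2] [2.4, -0.2] [3.9, -0.2] [5.3, -0.1] [6.8, -0.0]
```

Request:
jog_arm(increments=[[0,0,0,1.5,-0.1,0.2,1],[0,0,0,3.1,-0.2,0.4,1],[0,0,0,4.7,-0.2,0.4,1],[0,0,0,6.3,-0.1,0.4,1]])

```text
clock: 13.38
ee_pos: [0.5335, 0.3677, 0.2976]
tcp_rot: [-3.14, 0.006, -0.137]
force: [-11.6, 6.1, -3.8]
finger_gap: 0.213
gripper_force: 59.8
```

```bash
python3 -c "
from h import *
plan((.526,.3257),None,2,6)"
```

```text
angle 79.9 rad mm 42.7 Ftan(resist) 12.48 Frad 3.96 Fz -3.8
cmd [0.53523936 0.3667925 ]
[-0.5, 0.1] [1.0, 0.2] [2.5, 0.4] [3.9, 0.6] [5.3, 0.9] [6.8, 1.3]
```

Request:
jog_arm(increments=[[0,0,0,1.5,0.1,0,1],[0,0,0,3.0,0.2,0,1]])

```text
clock: 13.55
ee_pos: [0.5364, 0.3672, 0.2976]
tcp_rot: [-3.14, 0.006, -0.137]
force: [-12.3, 6.8, -3.5]
finger_gap: 0.21
gripper_force: 59.8
```

Request:
jog_arm(increments=[[0,0,0,1.5,0.3,0,1]])

```text
clock: 13.63
ee_pos: [0.5378, 0.3668, 0.2976]
tcp_rot: [-3.14, 0.006, -0.136]
force: [-12.7, 8.0, -3.5]
finger_gap: 0.211
gripper_force: 59.8
```

Request:
jog_arm(increments=[[0,0,0,1.5,0.3,0,1]])

```text
clock: 13.72
ee_pos: [0.5392, 0.3664, 0.2976]
tcp_rot: [-3.14, 0.006, -0.136]
force: [-11.3, 8.1, -5.5]
finger_gap: 0.213
gripper_force: 59.8
```

```bash
python3 -c "
from h import *
plan((.526,.3257),None,2,6)"
```

```text
angle 72.0 rad mm 42.8 Ftan(resist) 13.21 Frad 4.22 Fz -5.5
cmd [0.54097564 0.36513855]
[-0.6, 0.1] [0.8, 0.4] [2.3, 0.8] [3.7, 1.2] [5.0, 1.7] [6.4, 2.2]
```

Request:
jog_arm(increments=[[0,0,0,-1,-0.4,0,1],[0,0,0,-1,-0.4,0,1]])

```text
clock: 13.88
ee_pos: [0.5393, 0.3664, 0.2976]
tcp_rot: [-3.14, 0.004, -0.137]
force: [-5.2, 6.5, -6.8]
finger_gap: 0.21
gripper_force: 59.6
```

Request:
jog_arm(increments=[[0,0,0,0,0,0,0.5],[0,0,0,0,0,0,0.3],[0,0,0,0,0,0,0.3],[0,0,0,0,0,0,0.3],[0,0,0,0,0,-5,0.3],[0,0,0,0,0,-25,0.3],[0,0,0,0,0,-60,0.3],[0,0,0,0,0,-100,0.3],[0,0,0,0,60,-110,0.3],[0,0,0,0,140,-110,0.3],[0,0,0,0,200,-110,0.3],[0,0,0,0,200,-110,0.3]])

```text
clock: 14.88
ee_pos: [0.5172, 0.1981, 0.4087]
tcp_rot: [-3.141, -0.001, -0.139]
force: [1.6, -0.3, -0.2]
finger_gap: 0.697
gripper_force: 0.0
```

Request:
jog_arm(increments=[[0,0,0,-20,100,0,0.3],[0,0,0,-20,100,0,0.3],[0,0,0,-20,100,0,0.3],[0,0,0,-20,100,0,0.3]])

```text
clock: 15.22
ee_pos: [0.4834, 0.0995, 0.4096]
tcp_rot: [3.141, -0.002, -0.145]
force: [-0.0, -0.1, 1.1]
finger_gap: 0.699
gripper_force: 0.0
```

```bash
python3 - <<'E'
from h import *
ims=[]
for c in("side","top"):
    p,d=grab_frame(c); ims.append(p[...,::-1])
print(st()["force"])
cv2.imwrite("pics/c3.png",np.hstack([cv2.resize(x,(400,300)) for x in ims]))
for c in("side","top"):
    print([(np.round(x["centre"],1),round(x["score"],2)) for x in spotter.place_of(c,"lever_tip")[:2]])
E
```

```text
[-0.06261817  0.87590445 -0.13843897]
[(array([213.7, 227.8]), 0.64)]
[(array([373.4, 287.4]), 0.59), (array([352.8, 284.9]), 0.45)]
```

View pics/c3.png

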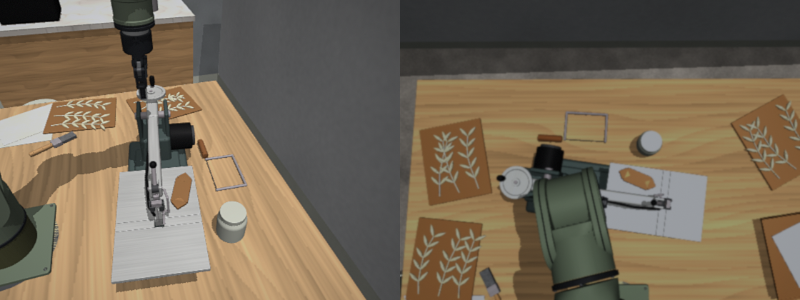

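The lever leans to the rear, with its ball at side (214,228). The handle is on the far side of the wheel, the bystanders are where they were, and the gripper is clear, so I'm handing in.

```bash
python3 -c "
from h import *
print(workorder.sign_off())"
```

```text
the job is handed in; nothing more can be done
None
```

The job is handed in, with no verdict returned: the lever is over to the rear against its stop, the wheel was wound clockwise until the handle took about 13.7 N (average of the last three noisy readings), and the gripper has let go and is clear, with the tub, coping saw and leaf not touched; my first grasp missed the handle and nudged the wheel slightly clockwise.

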